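# Lay a bearing ring flat and push it into the stops of the inspection board

### The arm

A 6-joint arm with a two-finger parallel gripper is mounted at the origin on the work surface. World frame = base frame: x ahead of the robot, y to its left, z up, the work surface at z = 0. Lengths are in mm, angles in rad, forces in N, time in s.
With the tool pointing down it reaches from about 350 to 875 mm from the base axis. Payload 4.2 kg.
Tool frame: the origin (TCP) lies at the very end of the fingers, on their centre line; the grasp point (between the pads) lies 19 mm behind it; z points along the fingers, y is the line along which they close (so a half turn about z gives the same grasp; the last joint's range is limited). The gripper opens to 85 mm and grips with 20 to 120 N. Pads are 22 mm wide; open, the fingers measure 114 mm over their backs; the gripper's body (76 mm by 85 mm) begins 54 mm behind the grasp point. The pads swing forward as they close: fully open they stand 13 mm farther back than shut.
Start: joints at [1.482, 0.385, 0.008, 0, -1.194, -0.259], TCP at [212.986, 587.568, 231.312] pointing down, gripper open.
Joint ranges: [-3.14, 3.14], [-1.21, 2.06], [-1.07, 1.41], [-3.16, 2.05], [-2.99, -0.16], [-3.1, 3.1]. Speed limits (rad/s): [2.79, 2.79, 3.14, 3.14, 3.14, 3.14].

### API

Orientations are given as a unit quaternion [x, y, z, w].
In Python, from bench import monitor, get_image, camera_info, job_done gives the robot as it stands.
- The arm moves only by the tool send_rows, never from a script. Its argument "series" is a list of rows, each a list of 3 entries, a list of its own where there are three numbers: the shift along the tool's x, y, z in mm, then the turn, a rotation vector about the tool's x, y, z in rad, then the finger opening in mm, from 0 to 85.4. A call has 1 to 8 rows; each row shifts and turns the commanded pose from where the row before left it, along the tool's axes as they then stand; what a row does not reach is not made up. A row lasts 1/10 s, in which the tool goes at most 50 mm and 8.59 degrees, less where a joint would pass 70% of its speed; a pose out of reach is approached as far as the arm can. A call with a gripper value outside its range is refused whole. The fingers move at their own pace and stop on an object; the grip force is fixed at half the most. Time passes only in rows, so rows that do not move let the fingers close. It gives the time, the measured TCP pose, the force, the opening and the grip force at its end, in the units of the state.
- monitor.read_state(): the state, without advancing time (a new reading comes with each control period).
- get_image(name): name is "side" or "top" or "wrist"; returns the picture (480x640x3 uint8, red, green, blue); there is no depth.
- camera_info(name): a dict with "intrinsics" (3x3 intrinsics, pixels), "R" (3x3) and "t" (3): a world point X has camera coordinates R X + t. Camera axes: x right, y down, z forward; pixel columns grow to the right and rows downward; lengths in mm; the calibration is good to about 2 mm. A picture is of the moment at which its call begins: read the wrist's pose just before it. camera_info takes no time and is no camera call; for the wrist camera it gives the pose at the moment of the call.
- job_done(): hands the job in; it is judged then, once.
The state is a dict: "clock": time; "joints": joint angles; "joint_vel": joint speeds; "joint_efforts": joint torques, N m; "position": TCP position; "ee_rot": TCP orientation; "contact_force": force on the tool from outside, world axes, zero at the start; "wrist_torque": the same for the moment, N m; "gripper_width": finger opening in mm; "grasp_force": force on a finger pad.
Only numpy, scipy, OpenCV 4.12 (cv2) and the standard library are available. Lean on these libraries where they do the work, as an engineer would, in place of code of your own. Each camera call takes 0.05 s, during which the arm holds its last target. There are 200 camera calls.

### The job

The large steel ring stands on its rim between the two wooden chocks of the inspection board. Tip it over with the fingertips so that it falls flat onto the black rubber pad, then push it along the pad until its rim is right up against both steel stops in the corner, and leave it there. Only push the ring, never lift or carry it, and leave the small ring, the bushing, the carton and the jar where they are.

Things in the scene. Friction and masses are not known exactly. Their poses are not given: they have to be found in the camera images.
- ring: large plain steel ring, outside dia 110 mm, bore 90, 36 wide, about 0.85 kg, loose. Origin at its very centre, x axis = ring axis. Starts on its rim, axis level, along the board's x; centre 55 mm over the board's top. Flat, its centre is 18 mm over it. Pushed at its top with 1 to 2 N it tips after about 40 mm and falls by itself, to lie about 73 mm further on.
- board: fixed plywood inspection board, 230 x 205 mm, 18 mm thick. Origin on its underside (table level), z up; it spans x -125 to +105, y -102 to +102 mm in its own frame. It carries the chocks, the pad and the two steel stops. The pad and stops lie on the +x side of the chocks, so the ring is tipped towards the board's +x.
- cradle (a point): point on the board's top midway between the two wooden chocks, under the standing ring (board x -95, y 0 mm). Axes as the board's. The chocks are 15 mm high, 28 mm long in x, 20 mm wide in y, with inner faces at y -39.5 and +39.5 mm.
- pad (a point): middle of the black rubber pad, which is flush with the board's top (board x +7, y 0 mm); pad 148 mm in x, 165 mm in y. Axes as the board's. It grips: sliding the flat ring over it takes about 5 to 11 N, so only a clearly higher force tells that a stop is reached.
- corner (a point): inner corner where the faces of the two stops meet, on the board's top (board x +85, y +85 mm), axes as the board's. Fixed steel stops, 22 mm high: the end stop's face is the plane board x = +85 (y -85 to +100), the side stop's face is board y = +85 (x -45 to +85). The flat ring against both has its centre 55 mm short of each face: board x +30, y +30.
- small_ring: bystander: steel ring lying flat on the table, outside diameter 70 mm, 25 mm high; origin at the centre of its underside
- bushing: bystander: brass flanged bushing standing on the table, flange diameter 60 mm, 55 mm high; origin at the centre of its underside
- carton: bystander: small cardboard carton on the table, 90 x 60 x 50 mm high; origin at the centre of its underside, x along its length
- jar: bystander: white jar with a black cap on the table, 54 mm diameter, 75 mm high; origin at the centre of its underside
There are look-alikes about, which are no part of the job. Leave any red look-alike of the ring alone.

How it is judged:
By the outcome, as a careful person would: the job done as asked, in the order asked, and still so for the second after the job is handed in, with the robot touching nothing.
It also fails if it takes over 53 s, if anything falls off the work surface, if the arm or the gripper's body presses on something with over 40 N, if the wrist force passes 120 N, or if a joint passes its speed limit or range.

## Working session

There is one attempt and no reset: what is moved stays moved. The work goes in short steps, Python scripts to look and compute and a tool call to move; the robot and the scene stay as the last step left them, time stands still between calls to the robot, and variables do not carry over. Pictures are saved under pics/ and viewed, at most 10 in all, crops included, and the job is handed in when it is done.

Besides the shell and the picture viewer there is one more tool, called after "Request:" as name(argument=value, ...) on one line, values as JSON. send_rows: Moves the arm, as the interface text tells. Its arguments: {"type":"object","properties":{"series":{"type":"array"}},"required":["series"]}

```bash
mkdir -p pics; ls
python3 - <<'E'
from bench import monitor,get_image,camera_info
import cv2
for n in("top","side"):
    cv2.imwrite(f"pics/{n}0.png",get_image(n)[:,:,::-1]); c=camera_info(n); print(n,c)
s=monitor.read_state(); print(s)
E
```

```text
pics
top {'intrinsics': array([[444.39715229,   0.        , 319.18322112],
       [  0.        , 444.39715229, 249.82182529],
       [  0.        ,   0.        ,   1.        ]]), 'R': array([[-0.02144679, -0.99923174, -0.03280184],
       [-0.98265557,  0.02711305, -0.18344733],
       [ 0.18419575,  0.02829856, -0.98248212]]), 't': array([105.00005382, 553.4698643 , 691.1582071 ])}
side {'intrinsics': array([[508.9755992 ,   0.        , 319.06955208],
       [  0.        , 508.9755992 , 240.50262733],
       [  0.        ,   0.        ,   1.        ]]), 'R': array([[-0.98984308, -0.14187655,  0.0090404 ],
       [-0.08290561,  0.52441768, -0.84741534],
       [ 0.11548742, -0.8395577 , -0.53085358]]), 't': array([530.84463941,  88.12434317, 831.97885407])}
{'clock': 0.1, 'joints': array([ 1.48158634e+00,  3.85496457e-01,  6.79516546e-03, -4.43698562e-04,
       -1.19402450e+00, -2.58569878e-01]), 'joint_vel': array([-1.19311652e-03, -4.71407761e-04,  2.05959821e-03, -3.35316170e-04,
        4.13962167e-04,  8.89454959e-06]), 'joint_efforts': array([-5.04919080e-04, -3.93315697e+01,  1.88929224e+01,  4.19789493e+00,
       -2.58510707e-03,  5.84619329e-06]), 'position': array([212.82919599, 587.09957336, 230.33234116]), 'ee_rot': array([ 9.84904565e-01, -1.73095423e-01, -1.23874588e-04,  9.78715812e-04]), 'contact_force': array([-0.2849121 , -0.16521301, -0.47611274]), 'wrist_torque': array([-0.02453834,  0.01525366,  0.05322386]), 'grasp_force': 0.0, 'gripper_width': 85.39626810851715}
```

View pics/top0.png

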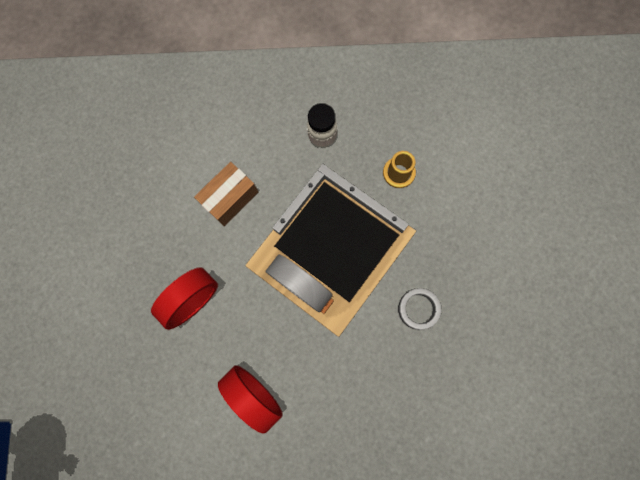

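View pics/side0.png

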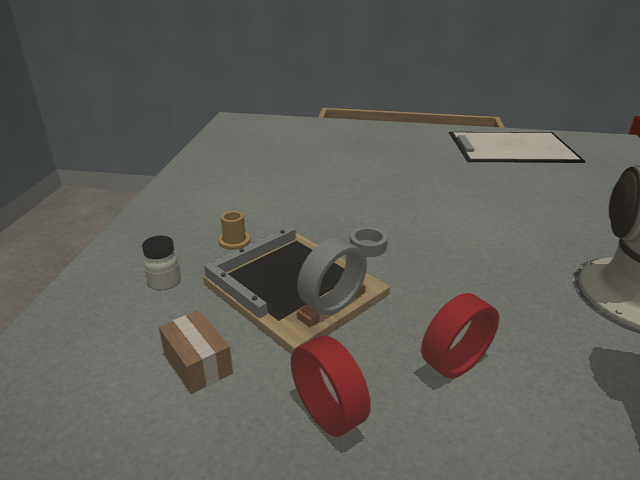

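The top view shows the grey ring standing at (298,283) on the board. The black pad is centred near (338,240), with the stops along the top-left and top-right edges and their corner at (322,172).
Things that could be taken for the ring: the red look-alikes at (184,298) and (250,399), and the small grey ring lying flat at (420,309). I choose the plain steel one at (298,283), which stands between the chocks.

```bash
cat > h.py <<'E'
import numpy as np, cv2
from bench import monitor,get_image,camera_info
def ray(n,uv,z,c=None):
    c=c or camera_info(n); R,t,K=c["R"],c["t"],c["intrinsics"]
    o=-R.T@t; d=R.T@np.linalg.inv(K)@np.array([uv[0],uv[1],1.])
    return o+d*(z-o[2])/d[2]
def proj(n,X,c=None):
    c=c or camera_info(n); p=c["intrinsics"]@(c["R"]@np.asarray(X,float)+c["t"]); return p[:2]/p[2]
E
python3 - <<'E'
from h import *
im=cv2.imread("pics/top0.png"); g=im.max(2)
def big(m,box):
    k=np.zeros_like(m); x0,y0,x1,y1=box; k[y0:y1,x0:x1]=m[y0:y1,x0:x1]
    return max(cv2.findContours(k,0,1)[0],key=cv2.contourArea)
c=big((g<45).astype(np.uint8),(230,165,430,340))
h=cv2.convexHull(c); print("area",cv2.contourArea(c),cv2.approxPolyDP(h,6,True).reshape(-1,2).tolist())
hsv=cv2.cvtColor(im,cv2.COLOR_BGR2HSV)
# wood or grey inside board : board outline wood mask
w=cv2.inRange(hsv,(8,70,90),(28,255,255)); c2=big(w,(240,160,425,345))
P=cv2.approxPolyDP(cv2.convexHull(c2),5,True).reshape(-1,2); print("wood",P.tolist())
for p in P: print(p,ray("top",p,18).round(1))
for p in cv2.approxPolyDP(h,6,True).reshape(-1,2): print("pad",p,ray("top",p,18).round(1))
cr=np.hstack([cv2.resize(im[155:345,235:425],(400,400)),cv2.resize(cv2.imread("pics/side0.png")[215:355,200:395],(400,400))])
cv2.imwrite("pics/crop0.png",cr)
E
```

```text
area 7361.0 [[324, 183], [397, 234], [349, 301], [275, 246]]
wood [[324, 179], [415, 230], [338, 336], [246, 266]]
[324 179] [692.4  80.9  18. ]
[415 230] [593.2 -76.7  18. ]
[338 336] [413.4  63.8  18. ]
[246 266] [537.1 221.3  18. ]
pad [324 183] [684.8  81.1  18. ]
pad [397 234] [586.9 -44.8  18. ]
pad [349 301] [471.8  43.2  18. ]
pad [275 246] [571.4 170.2  18. ]
```

View pics/crop0.png

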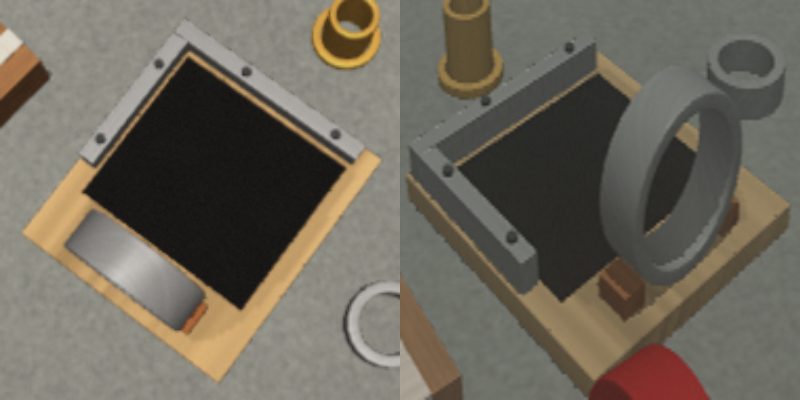

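The crop confirms it: a plain grey ring stands between the brown chocks and faces the pad, with both steel stops beyond. The pad and board fits agree: board origin about (573,66), yaw about -38°. The side lengths come out within 6 mm of those given.

Next I turn the tool to the board's yaw, shut the fingers and travel high over the scene.

Request:
send_rows(series=[[[0,0,0],[0,0,0.105],0],[[0,0,0],[0,0,0.105],0],[[0,0,0],[0,0,0.105],0],[[33,13.5,0],[0,0,0],0],[[33,13.5,0],[0,0,0],0],[[33,13.5,0],[0,0,0],0],[[33,13.5,0],[0,0,0],0],[[33,13.5,0],[0,0,0],0]])

```text
clock: 0.9
position: [301.9, 431.2, 230.9]
ee_rot: [0.946, -0.325, -0.0, 0.0]
contact_force: [0.0, 0.5, -0.3]
gripper_width: -0.1
grasp_force: 0.0
```

Request:
send_rows(series=[[[33,13.5,0],[0,0,0],0],[[33,13.5,0],[0,0,0],0],[[33,13.5,0],[0,0,0],0],[[33,13.5,0],[0,0,0],0],[[33,13.5,0],[0,0,0],0],[[33,13.5,0],[0,0,0],0],[[33,13.5,0],[0,0,0],0],[[0,0,0],[0,0,0],0]])

```text
clock: 1.7
position: [426.2, 213.2, 230.9]
ee_rot: [0.945, -0.328, -0.0, 0.001]
contact_force: [-0.1, -0.2, 0.0]
gripper_width: -0.2
grasp_force: 0.0
```

```bash
cat >> h.py <<'E'
a=np.radians(-37.95); EX=np.array([np.cos(a),np.sin(a)]); EY=np.array([-EX[1],EX[0]]); O=np.array([573.1,66.4])
def b(p): d=np.asarray(p)[:2]-O; return np.array([d@EX,d@EY]).round(1)
def w(x,y,z): return np.r_[O+x*EX+y*EY,z]
from scipy.spatial.transform import Rotation as Ro
def st():
    s=monitor.read_state(); R=Ro.from_quat(s["ee_rot"]).as_matrix()
    print("t",s["clock"],"board",b(s["position"]),"z",s["position"][2].round(1),"xdir",np.degrees(np.arctan2(R[1,0],R[0,0])).round(2),"zax",R[:,2].round(3),"F",s["contact_force"].round(1),"Fb",np.round([s["contact_force"][:2]@EX,s["contact_force"][:2]@EY],1),"g",s["gripper_width"])
E
python3 - <<'E'
from h import *
st()
im=get_image("wrist"); c=camera_info("wrist"); cv2.imwrite("pics/wr1.png",im[:,:,::-1])
# ring top in the initial top image: blob of grey, ring vs expected outline
g=cv2.imread("pics/top0.png"); hsv=cv2.cvtColor(g,cv2.COLOR_BGR2HSV)
m=cv2.inRange(hsv,(0,0,50),(180,50,255)); k=np.zeros_like(m)
poly=np.array([proj("top",w(x,y,18)) for x,y in((-124,-70),(-69,-70),(-69,95),(-124,95))],np.int32)
cv2.fillPoly(k,[poly],255); m&=k
cc=max(cv2.findContours(m,0,1)[0],key=cv2.contourArea); print(cv2.minAreaRect(cc)); mo=cv2.moments(cc); p=(mo["m10"]/mo["m00"],mo["m01"]/mo["m00"]); print(p,"pred top",proj("top",w(-95,0,128)),"pred z110",proj("top",w(-95,0,115)))
for q in [(-113,0,128),(-77,0,128),(-113,55,73),(-77,-55,73)]: print(q,proj("wrist",w(*q),c).round())
E
```

```text
t 1.7 board [-206.1   25.4] z 230.9 xdir -38.24 zax [-0.001 -0.001 -1.   ] F [-0.1 -0.2  0. ] Fb [ 0.1 -0.2] g -0.1609120568214489
((298.99615478515625, 282.21923828125), (67.27034759521484, 24.557621002197266), 37.87498474121094)
(298.94127296587925, 282.37598425196853) pred top [295.90407983 279.29984618] pred z110 [296.62694741 280.31444936]
(-113, 0, 128) [363.  68.]
(-77, 0, 128) [365.  -8.]
(-113, 55, 73) [271.  75.]
(-77, -55, 73) [442.  13.]
```

View pics/wr1.png

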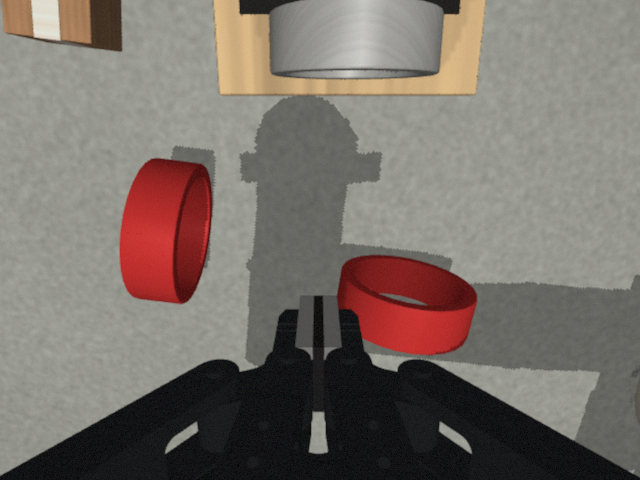

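The wrist view shows the steel ring at columns 270-442 (centre about 357) with its near top edge at row 75. That is within about 4 mm of the prediction. The red look-alikes at (165,230) and (410,300) stay behind the path. Now I go up behind the ring and down to near its top.

Request:
send_rows(series=[[[31,12.5,0],[0,0,0],0],[[31,12.5,0],[0,0,0],0],[[0,0,0],[0,0,0],0],[[0,0,30],[0,0,0],0],[[0,0,40],[0,0,0],0],[[0,0,43],[0,0,0],0],[[0,0,0],[0,0,0],0],[[0,0,0],[0,0,0],0]])

```text
clock: 2.55
position: [459.1, 159.1, 118.7]
ee_rot: [0.946, -0.324, 0.0, 0.001]
contact_force: [0.8, 1.0, -0.1]
gripper_width: 0.0
grasp_force: 0.0
```

Request:
send_rows(series=[[[3,0,0],[0,0,0],0],[[3,0,0],[0,0,0],0],[[3,0,0],[0,0,0],0],[[3,0,0],[0,0,0],0],[[3,0,0],[0,0,0],0],[[3,0,0],[0,0,0],0],[[0,0,0],[0,0,0],0]])

```text
clock: 3.25
position: [473.4, 147.0, 118.3]
ee_rot: [0.945, -0.326, 0.0, 0.0]
contact_force: [-0.2, 0.5, 0.3]
gripper_width: 0.4
grasp_force: 0.0
```

```bash
python3 -c "
from h import *
st()"
```

```text
t 3.25 board [-128.1    2.3] z 118.3 xdir -38.01 zax [ 0. -0. -1.] F [-0.2  0.5  0.3] Fb [-0.4  0.3] g 0.37848401543987126
```

Request:
send_rows(series=[[[3,0,0],[0,0,0],0],[[3,0,0],[0,0,0],0],[[3,0,0],[0,0,0],0],[[3,0,0],[0,0,0],0],[[3,0,0],[0,0,0],0],[[3,0,0],[0,0,0],0],[[3,0,0],[0,0,0],0],[[3,0,0],[0,0,0],0]])

```text
clock: 4.05
position: [492.3, 132.3, 118.3]
ee_rot: [0.946, -0.325, 0.0, 0.0]
contact_force: [-0.2, 0.4, 1.4]
gripper_width: -0.1
grasp_force: 0.3
```

```bash
python3 -c "
from h import *
st()
A=get_image('top');B=get_image('side')
cv2.imwrite('pics/p2.png',np.hstack([cv2.resize(A[155:345,235:425],(400,400)),cv2.resize(B[180:355,200:395],(400,400))])[:,:,::-1])"
```

```text
t 4.05 board [-104.2    2.3] z 118.3 xdir -37.98 zax [ 0. -0. -1.] F [-0.2  0.4  1.4] Fb [-0.4  0.2] g -0.06954654777211823
```

View pics/p2.png

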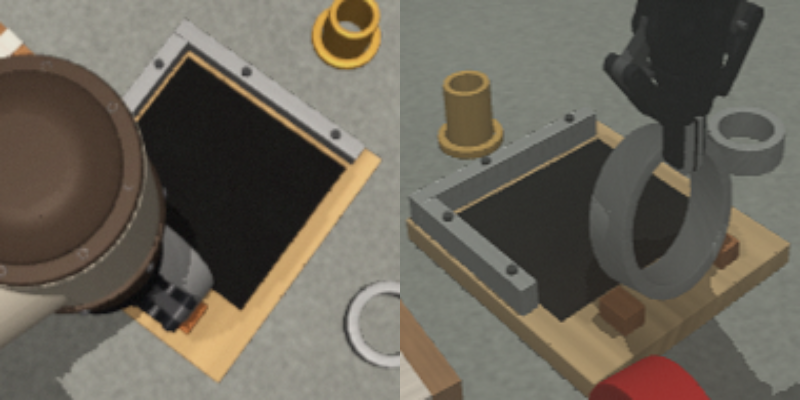

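The ring is tilting towards the pad, with the fingertips at its top rim (660,150 in the right half) and the force small. I keep pushing slowly.

Request:
send_rows(series=[[[3,0,0],[0,0,0],0],[[3,0,0],[0,0,0],0],[[3,0,0],[0,0,0],0],[[3,0,0],[0,0,0],0],[[3,0,0],[0,0,0],0],[[3,0,0],[0,0,0],0],[[3,0,0],[0,0,0],0],[[3,0,0],[0,0,0],0]])

```text
clock: 4.95
position: [511.2, 117.6, 118.3]
ee_rot: [0.946, -0.325, -0.0, 0.0]
contact_force: [0.6, 0.4, -0.2]
gripper_width: 0.1
grasp_force: 0.0
```

Request:
send_rows(series=[[[3,0,0],[0,0,0],0],[[0,0,0],[0,0,0],0],[[0,0,0],[0,0,0],0],[[0,0,0],[0,0,0],0]])

```text
clock: 5.35
position: [513.3, 115.9, 118.3]
ee_rot: [0.946, -0.325, -0.0, 0.0]
contact_force: [0.3, 0.9, 0.3]
gripper_width: -0.1
grasp_force: 0.0
```

```bash
python3 -c "
from h import *
st()
A=get_image('wrist');B=get_image('side')
c=camera_info('wrist')
for q in [(-22,0,54),(-22+55,0,54),(-22,55,54),(-22,-55,54)]: print(q,proj('wrist',w(*q),c).round())
cv2.imwrite('pics/w3.png',A[:,:,::-1])
cv2.imwrite('pics/p3.png',np.hstack([cv2.resize(A,(400,300)),cv2.resize(B[180:355,200:395],(334,300))])[:,:,::-1])"
```

```text
t 5.35 board [-77.6   2.2] z 118.3 xdir -37.97 zax [-0. -0. -1.] F [0.3 0.9 0.3] Fb [-0.3  0.9] g -0.06822161992368803
(-22, 0, 54) [320. 149.]
(33, 0, 54) [320.  21.]
(-22, 55, 54) [205. 149.]
(-22, -55, 54) [435. 149.]
```

View pics/p3.png

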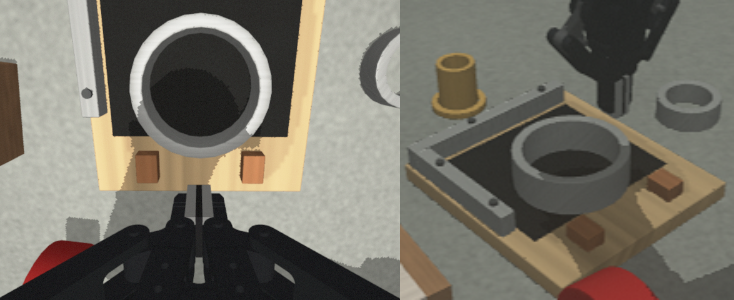

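The ring lies flat on the pad: its outline in the left view runs from column 130 to 270, as predicted for centre (-22,0), and nothing else has moved. I put the shut fingertips into the bore and push its inner wall.

Request:
send_rows(series=[[[20,0,0],[0,0,0],0],[[20,1,0],[0,0,0],0],[[19,1,0],[0,0,0],0],[[0,0,20],[0,0,0],0],[[0,0,28],[0,0,0],0],[[0,0,25],[0,0,0],0],[[0,0,15],[0,0,0],0],[[0,0,0],[0,0,0],0]])

```text
clock: 6.25
position: [556.9, 77.4, 28.0]
ee_rot: [0.946, -0.326, -0.002, 0.002]
contact_force: [0.5, 0.6, 0.1]
gripper_width: 0.3
grasp_force: 0.0
```

Request:
send_rows(series=[[[6,0,0],[0,0,0],0],[[6,0,0],[0,0,0],0],[[4,0,0],[0,0,0],0],[[4,0,0],[0,0,0],0],[[4,0,0],[0,0,0],0],[[4,0,0],[0,0,0],0],[[4,0,0],[0,0,0],0],[[4,0,0],[0,0,0],0]])

```text
clock: 7.05
position: [585.6, 56.3, 30.4]
ee_rot: [0.945, -0.326, -0.002, 0.0]
contact_force: [-6.9, 5.8, 5.4]
gripper_width: -0.1
grasp_force: 4.6
```

```bash
python3 -c "
from h import *
st()"
```

```text
t 7.05 board [16.  -0.3] z 30.4 xdir -38.01 zax [-0.003  0.001 -1.   ] F [-6.9  5.8  5.4] Fb [-9.   0.3] g -0.14747539873061224
```

Request:
send_rows(series=[[[5,0,0],[0,0,0],0],[[5,0,0],[0,0,0],0],[[5,0,0],[0,0,0],0],[[5,0,0],[0,0,0],0],[[5,0,0],[0,0,0],0],[[5,0,0],[0,0,0],0],[[4,0,0],[0,0,0],0],[[3,0,0],[0,0,0],0]])

```text
clock: 7.85
position: [613.8, 33.8, 30.4]
ee_rot: [0.946, -0.325, -0.002, 0.001]
contact_force: [-7.7, 6.2, 5.7]
gripper_width: 0.1
grasp_force: 4.8
```

Request:
send_rows(series=[[[2,0,0],[0,0,0],0],[[2,0,0],[0,0,0],0],[[2,0,0],[0,0,0],0]])

```text
clock: 8.15
position: [618.4, 30.2, 30.4]
ee_rot: [0.946, -0.325, -0.003, 0.001]
contact_force: [-8.1, 6.8, 6.7]
gripper_width: -0.2
grasp_force: 4.7
```

```bash
python3 -c "
from h import *
st()"
```

```text
t 8.15 board [58.  -0.6] z 30.4 xdir -37.98 zax [-0.005  0.    -1.   ] F [-8.1  6.8  6.7] Fb [-10.6   0.4] g -0.2033955590237703
```

Request:
send_rows(series=[[[1,0,0],[0,0,0],0],[[1,0,0],[0,0,0],0],[[1,0,0],[0,0,0],0]])

```text
clock: 8.45
position: [620.7, 28.4, 30.4]
ee_rot: [0.946, -0.325, -0.003, 0.001]
contact_force: [-7.0, 6.3, 6.4]
gripper_width: 0.4
grasp_force: 4.7
```

Request:
send_rows(series=[[[1,0,0],[0,0,0],0],[[1,0,0],[0,0,0],0]])

```text
clock: 8.65
position: [622.3, 27.2, 30.4]
ee_rot: [0.946, -0.325, -0.003, 0.001]
contact_force: [-6.9, 6.0, 5.5]
gripper_width: 0.0
grasp_force: 4.7
```

Request:
send_rows(series=[[[1,0,0],[0,0,0],0]])

```text
clock: 8.75
position: [623.0, 26.6, 30.4]
ee_rot: [0.946, -0.325, -0.003, 0.001]
contact_force: [-7.2, 5.2, 6.1]
gripper_width: -0.0
grasp_force: 4.7
```

Request:
send_rows(series=[[[1,0,0],[0,0,0],0],[[1,0,0],[0,0,0],0]])

```text
clock: 8.95
position: [624.6, 25.4, 30.4]
ee_rot: [0.946, -0.325, -0.003, 0.001]
contact_force: [-8.0, 5.4, 6.3]
gripper_width: -0.1
grasp_force: 4.8
```

Request:
send_rows(series=[[[1,0,0],[0,0,0],0],[[1,0,0],[0,0,0],0]])

```text
clock: 9.15
position: [624.7, 25.2, 30.4]
ee_rot: [0.946, -0.326, -0.004, 0.001]
contact_force: [-13.7, 13.9, 10.8]
gripper_width: 0.4
grasp_force: 9.5
```

```bash
python3 -c "
from h import *
st()
A=get_image('wrist');cv2.imwrite('pics/w4.png',A[:,:,::-1])"
```

```text
t 9.15 board [66.  -0.8] z 30.4 xdir -38.0 zax [-0.008  0.002 -1.   ] F [-13.7  13.9  10.8] Fb [-19.4   2.5] g 0.38786667579709266
```

View pics/w4.png

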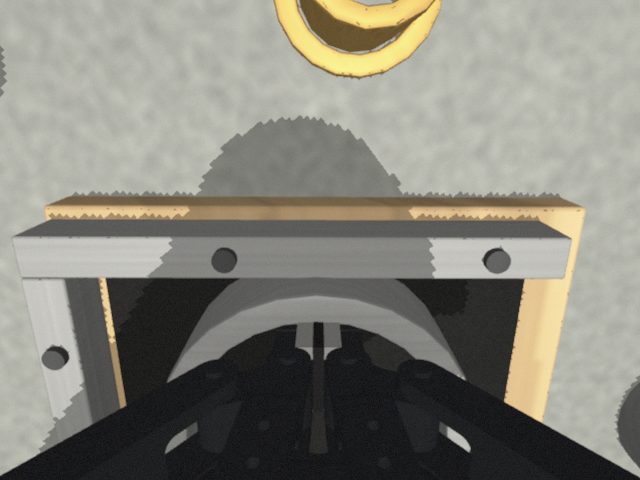

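The force jumped from about 10 to 19 N at x = 66. The view shows the ring's rim meeting the end stop (top edge near (318,278)), so that stop is reached. I come back inside the bore and push towards the side stop (tool -y).

Request:
send_rows(series=[[[-12,0,0],[0,0,0],0],[[-14,0,0],[0,0,0],0],[[0,-10,0],[0,0,0],0],[[0,-10,0],[0,0,0],0],[[0,-4,0],[0,0,0],0],[[0,-4,0],[0,0,0],0],[[0,-4,0],[0,0,0],0],[[0,-4,0],[0,0,0],0]])

```text
clock: 10.0
position: [626.8, 64.7, 29.6]
ee_rot: [0.945, -0.326, -0.004, 0.004]
contact_force: [-6.1, -8.2, 6.3]
gripper_width: -0.1
grasp_force: 4.7
```

Request:
send_rows(series=[[[0,-4,0],[0,0,0],0],[[0,-4,0],[0,0,0],0],[[0,-3,0],[0,0,0],0],[[0,-3,0],[0,0,0],0]])

```text
clock: 10.4
position: [635.2, 75.5, 29.6]
ee_rot: [0.945, -0.326, -0.004, 0.004]
contact_force: [-6.2, -7.3, 6.7]
gripper_width: -0.2
grasp_force: 4.7
```

```bash
python3 -c "
from h import *
st()"
```

```text
t 10.4 board [43.4 45.4] z 29.6 xdir -38.1 zax [-0.01  -0.004 -1.   ] F [-6.2 -7.3  6.7] Fb [-0.4 -9.6] g -0.18760346745418816
```

Request:
send_rows(series=[[[0,-3,0],[0,0,0],0],[[0,-3,0],[0,0,0],0],[[0,-2,0],[0,0,0],0],[[0,-2,0],[0,0,0],0],[[0,-1,0],[0,0,0],0]])

```text
clock: 10.9
position: [642.1, 84.2, 29.6]
ee_rot: [0.945, -0.326, -0.004, 0.004]
contact_force: [-7.0, -7.2, 5.3]
gripper_width: 0.2
grasp_force: 4.7
```

Request:
send_rows(series=[[[0,-1,0],[0,0,0],0],[[0,-1,0],[0,0,0],0]])

```text
clock: 11.1
position: [643.2, 85.6, 29.6]
ee_rot: [0.945, -0.326, -0.004, 0.004]
contact_force: [-6.8, -6.3, 5.4]
gripper_width: -0.2
grasp_force: 4.7
```

Request:
send_rows(series=[[[0,-1,0],[0,0,0],0],[[0,-1,0],[0,0,0],0]])

```text
clock: 11.3
position: [644.0, 86.7, 29.6]
ee_rot: [0.945, -0.326, -0.005, 0.004]
contact_force: [-8.8, -10.3, 6.5]
gripper_width: -0.2
grasp_force: 5.8
```

```bash
python3 -c "
from h import *
st()"
```

```text
t 11.3 board [43.4 59.6] z 29.6 xdir -38.1 zax [-0.012 -0.005 -1.   ] F [ -8.8 -10.3   6.5] Fb [ -0.6 -13.5] g -0.22060269403290142
```

Force rises to 13.5 N at y = 59.6, where the side stop is expected. I push a little further to be sure.

Request:
send_rows(series=[[[0,-1,0],[0,0,0],0],[[0,-0.5,0],[0,0,0],0]])

```text
clock: 11.5
position: [644.0, 86.7, 29.6]
ee_rot: [0.945, -0.327, -0.005, 0.006]
contact_force: [-9.9, -11.3, 8.2]
gripper_width: -0.1
grasp_force: 6.7
```

```bash
python3 -c "
from h import *
st()"
```

```text
t 11.5 board [43.4 59.6] z 29.6 xdir -38.14 zax [-0.014 -0.007 -1.   ] F [ -9.9 -11.3   8.2] Fb [ -0.8 -15. ] g -0.08368729532423348
```

Stalled at the side stop. I seat it once more against the end stop, with a slight bias to +y, to close any gap.

Request:
send_rows(series=[[[0,13,0],[0,0,0],0],[[0,14,0],[0,0,0],0],[[9,0,0],[0,0,0],0],[[8,0,0],[0,0,0],0],[[3,0,0],[0,0,0],0],[[2,0,0],[0,0,0],0],[[1,0,0],[0,0,0],0]])

```text
clock: 12.2
position: [648.5, 57.4, 29.9]
ee_rot: [0.946, -0.325, -0.003, 0.001]
contact_force: [-10.4, 8.0, 6.1]
gripper_width: -0.1
grasp_force: 5.2
```

```bash
python3 -c "
from h import *
st()"
```

```text
t 12.2 board [64.9 39.3] z 29.9 xdir -37.98 zax [-0.006  0.001 -1.   ] F [-10.4   8.    6.1] Fb [-13.1  -0.1] g -0.11587225022630106
```

Request:
send_rows(series=[[[1,0,0],[0,0,0],0],[[1,0,0],[0,0,0],0]])

```text
clock: 12.4
position: [648.6, 57.3, 29.9]
ee_rot: [0.946, -0.325, -0.004, 0.001]
contact_force: [-13.3, 11.7, 8.4]
gripper_width: -0.3
grasp_force: 7.5
```

```bash
python3 -c "
from h import *
st()"
```

```text
t 12.4 board [65.1 39.2] z 29.9 xdir -37.95 zax [-0.008  0.001 -1.   ] F [-13.3  11.7   8.4] Fb [-17.6   1.1] g -0.25827268679272286
```

Seated against both. I free the fingers, go up and clear the view.

Request:
send_rows(series=[[[-12,2,0],[0,0,0],0],[[-16,4,0],[0,0,0],0],[[0,0,-10],[0,0,0],0],[[0,0,-35],[0,0,0],0],[[0,0,-40],[0,0,0],0],[[0,0,-40],[0,0,0],0],[[0,0,-40],[0,0,0],0],[[0,0,-20],[0,0,0],0]])

```text
clock: 13.2
position: [629.2, 67.5, 221.2]
ee_rot: [0.946, -0.325, 0.004, -0.002]
contact_force: [0.7, 0.5, 0.3]
gripper_width: -0.1
grasp_force: 0.0
```

Request:
send_rows(series=[[[-35,0,0],[0,0,0],0],[[-40,0,0],[0,0,0],0],[[-40,0,0],[0,0,0],0],[[-40,0,0],[0,0,0],0],[[-40,0,0],[0,0,0],0],[[-40,0,0],[0,0,0],0],[[0,0,0],[0,0,0],0],[[0,0,0],[0,0,0],0]])

```text
clock: 14.0
position: [441.8, 213.0, 216.6]
ee_rot: [0.946, -0.324, 0.001, -0.001]
contact_force: [0.2, -0.3, 0.1]
gripper_width: 0.3
grasp_force: 0.0
```

```bash
python3 -c "
from h import *
st()
A=get_image('top');B=get_image('side')
cv2.imwrite('pics/p5.png',np.hstack([cv2.resize(A[155:345,235:425],(400,400),interpolation=2),cv2.resize(B[180:355,200:395],(400,400),interpolation=2)])[:,:,::-1])"
```

```text
t 14.0 board [-193.7   34.9] z 216.6 xdir -37.86 zax [ 0.002  0.001 -1.   ] F [ 0.2 -0.3  0.1] Fb [ 0.3 -0.1] g 0.26057565775394703
```

View pics/p5.png

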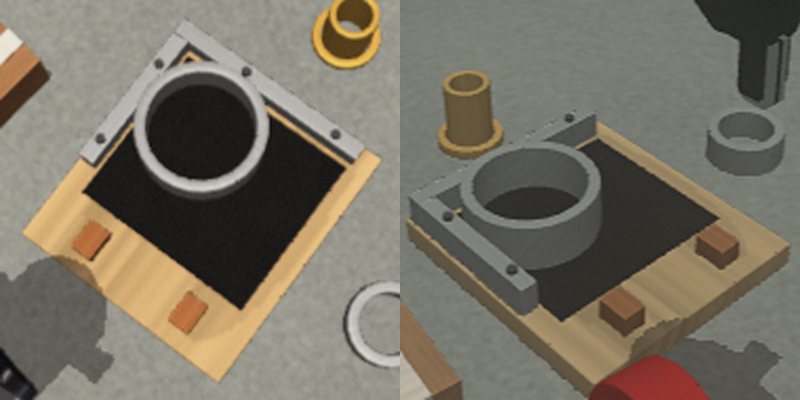

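The ring lies flat and overlaps the edges of both stops at the corner (top view, centre (202,128)). Force and position agree with contact on both sides, and the bystanders are untouched.

```bash
python3 -c "
from bench import job_done
print(job_done())"
```

```text
the job is handed in; nothing more can be done
None
```

The steel ring was tipped flat onto the pad and pushed until it stalled against both stops in the corner; the fingers are clear of it, nothing else was touched, and the job was handed in at about 14 s.

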